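# Put the cover on the sample dish

### The job

Cover the wide shallow dish on the desk top that holds a washer: take the wider of the two round dark metal lids by its knob and set it on the dish so that it sits seated and level on the rim. Leave the dish where it stands, and do not disturb the smaller lid or the small cup.

Things in the scene. Friction and masses are not known exactly. Their poses are not given: they have to be found in the camera images.
- wide_lid: The lid to use: flat round dark metal lid lying knob up: flange 104 mm across, 4 mm thick; bright metal cylindrical knob in the middle, 24 mm across, 30 mm tall; under the flange a tapered locating step 5 mm deep, 78 mm across at the flange, 6 mm less at its foot. Origin: centre of the step's underside, z along the knob; flange top at z = 9 mm, knob top at 39 mm. About 0.12 kg.
- sample_dish: Shallow open blue plastic dish, 96 mm across the rim and 29 mm high, loose on the desk, a loose washer (34 mm across, 9 mm high) lying in it. The wide lid's step drops into its flared mouth (about 88 mm wide) with a few mm of play; seated, the lid's origin is about 24 mm above the dish's. Origin: centre of the underside, z up.
- small_lid: Bystander: smaller flat round dark metal lid lying knob up: flange 72 mm across, 4 mm thick; bright metal cylindrical knob in the middle, 24 mm across, 30 mm tall; under the flange a tapered locating step 5 mm deep, 50 mm across at the flange, 6 mm less at its foot. Origin: centre of the step's underside, z along the knob; flange top at z = 9 mm, knob top at 39 mm.
- small_cup: Bystander, leave it alone: empty bare-metal cup, 64 mm across and 50 mm high, standing on the desk. Origin: centre of the underside, z up.
Not all that is in view belongs to the job. Leave any turquoise or white look-alike of the wide_lid alone.

How it is judged (in metres and radians):
At the end, for the whole second after the job is handed in: The wide lid rests, knob up, at rest and released on the dish's rim: its centre within 10 mm of the dish's centre, its origin 20 to 28 mm above the dish's origin, parallel to the dish within 0.1 rad, both level within 10 degrees; the dish stands on the desk within 40 mm of where it started (horizontal distance between wide_lid and sample_dish below 0.01 m and z of wide_lid in the frame of sample_dish between 0.02 and 0.028 m and angle between the z axis of wide_lid and the z axis of sample_dish, either way round below 0.1 rad and angle between each of wide_lid, sample_dish's own z axis and vertical below 0.17 rad and height (world z) of sample_dish below 0.01 m and distance of sample_dish from where it was at the start of the episode below 0.04 m and linear speed of wide_lid below 0.02 m/s); the robot touches nothing.
It fails at once if the dish is tipped by more than 20 degrees (angle between sample_dish's own z axis and vertical above 0.35 rad).
It fails at once if the smaller lid is moved by more than 30 mm (distance of small_lid from where it was at the start of the episode above 0.03 m).
It fails at once if the small cup is moved by more than 30 mm (distance of small_cup from where it was at the start of the episode above 0.03 m).
It also fails if it takes over 43 s, if anything falls off the work surface, if the arm or the gripper's body presses on something with over 40 N, if the wrist force passes 120 N, or if a joint passes its speed limit or range.

### The arm

A 6-joint arm with a two-finger parallel gripper is mounted at the origin on a cart in front of the work surface, level with it; the furniture and walls round the work are solid. World frame = base frame: x ahead of the robot, y to its left, z up, the work surface at z = 0. Lengths are in mm, angles in rad, forces in N, time in s.
With the tool pointing down it reaches from about 400 to 925 mm from the base axis. Payload 12.5 kg.
Tool frame: the origin (TCP) lies on the mounting face of the last link; the fingertips stand 190 mm ahead of it and the grasp point (between the pads) lies 171 mm ahead of it; x points along the fingers, y is the direction in which the jaws open and shut, and the axes are right-handed (so a half turn about x gives the same grasp; the last joint's range is limited). The gripper opens to 95 mm and grips with 3 to 60 N. Pads are 20 mm wide; open, the fingers measure 119 mm over their backs; the gripper's body (75 mm by 180 mm) begins 59 mm behind the grasp point.
Start: joints at [-1.36, 0.491, 1.559, -0, 1.092, -0.106], TCP at [194.724, -593.892, 404.761] pointing down, gripper open.
Joint ranges: [-3.1, 3.1], [-0.84, 2.19], [0.05, 2.79], [-1.13, 4.28], [0.06, 2.93], [-2.69, 2.69]. Speed limits (rad/s): [2.22, 2.22, 2.79, 3.14, 3.14, 3.14].

### API

Orientations are given as [roll, pitch, yaw] about the fixed x, y, z axes, in that order (R = Rz(yaw) Ry(pitch) Rx(roll)).
In Python, from cell import env, eyes gives the robot as it stands. The module is installed in compiled form; this text tells all that it offers.
- The arm moves only by the tool jog_arm, never from a script. Its argument "deltas" is one flat list of numbers, 7 for each row, row after row: the shift along the tool's x, y, z in mm, then the turn, a rotation vector about the tool's x, y, z in rad, then the opening, from 0 (shut) to 1 (fully open). A call has 1 to 10 rows; each row shifts and turns the pose as measured when the row begins, along the tool's axes as they then stand; what a row does not reach is not made up. A row lasts 1/8 s, in which the tool goes at most 62.5 mm and 10.7 degrees, less where a joint would pass 70% of its speed; a pose out of reach is approached as far as the arm can. A call is refused whole if a number of a shift passes 62.5 or a number of a turn 0.188, either way. A call with a gripper value outside its range is refused whole. The fingers move at their own pace and stop on an object; the grip force is fixed at half the most. Time passes only in rows, so rows that do not move let the fingers close. It gives the time, the measured TCP pose, the force and the opening at its end, in the units of the state.
- env.state(): the state, without advancing time (a new reading comes with each control period).
- eyes.read_camera(name): name is "side" or "top"; returns a dict with "image" (480x640x3 uint8, red, green, blue), "fovy" (degrees; the focal length in pixels is half the picture's height over the tangent of half this angle, whatever the lens; pixels are square), "cx", "cy" (the principal point, pixels), "world_from_camera" (4x4, takes a point from camera to world coordinates). Camera axes: x right, y up, looking along -z (the intrinsics and any distortion apply to the point x, -y, -z); pixel columns grow to the right and rows downward; lengths in mm; the calibration is good to about 2 mm. A picture is of the moment at which its call begins. There is no depth.
- env.job_done(): hands the job in, once; it reports no verdict.
The state is a dict: "t": time; "joints": joint angles; "qvel": joint speeds; "tau": joint torques, N m; "eef_pos": TCP position; "tcp_rot": TCP orientation; "ft_force": force on the tool from outside, world axes, zero at the start; "moment": the same for the moment, N m; "opening": opening from 0.0 (shut) to 1.0 (fully open).
Only numpy, scipy, OpenCV 4.12 (cv2) and the standard library are available. Lean on these libraries where they do the work, as an engineer would, in place of code of your own. Each camera call takes 0.05 s, during which the arm holds its last target.

## Working session

There is one attempt and no reset: what is moved stays moved. The work goes in short steps, Python scripts to look and compute and a tool call to move; the robot and the scene stay as the last step left them, time stands still between calls to the robot, and variables do not carry over. Pictures are saved under pics/ and viewed, and the job is handed in when it is done.

Besides the shell and the picture viewer there is one more tool, called after "Emit:" as name(argument=value, ...), one argument or row to a line, values as JSON. jog_arm: Moves the arm, as the interface text tells. Its arguments: {"type":"object","properties":{"deltas":{"type":"array","items":{"type":"number"}}},"required":["deltas"]}

```bash
mkdir -p pics; python3 - <<'E'
from cell import env, eyes
import cv2,pickle
s=env.state();print({k:s[k] for k in('t','eef_pos','tcp_rot','opening','ft_force')})
for n in('side','top'):
    c=eyes.read_camera(n);pickle.dump(c,open(f'{n}0.pkl','wb'))
    cv2.imwrite(f'pics/{n}0.png',c['image'][:,:,::-1]);print(n,c.keys(),c['fovy'],c['cx'],c['cy'],c['world_from_camera'], {k:v for k,v in c.items() if k not in('image',)})
E
```

```text
{'t': 0.0, 'eef_pos': array([ 194.70143913, -593.86982465,  404.13402328]), 'tcp_rot': array([-1.65607218,  1.56961749,  1.80228563]), 'opening': 1.0006034598097484, 'ft_force': array([-0.60014726, -0.14574054, -0.44588566])}
side dict_keys(['image', 'fovy', 'cx', 'cy', 'world_from_camera']) 52.570228734329284 324.30787174888485 246.96429113526335 [[-9.79348908e-01  1.08346686e-01 -1.70694790e-01  2.97803012e+02]
 [-2.01108148e-01 -6.08774217e-01  7.67430430e-01  1.07280957e+03]
 [-2.07660432e-02  7.85910267e-01  6.17991767e-01  8.10239006e+02]
 [ 0.00000000e+00  0.00000000e+00  0.00000000e+00  1.00000000e+00]] {'fovy': 52.570228734329284, 'cx': 324.30787174888485, 'cy': 246.96429113526335, 'world_from_camera': array([[-9.79348908e-01,  1.08346686e-01, -1.70694790e-01,
         2.97803012e+02],
       [-2.01108148e-01, -6.08774217e-01,  7.67430430e-01,
         1.07280957e+03],
       [-2.07660432e-02,  7.85910267e-01,  6.17991767e-01,
         8.10239006e+02],
       [ 0.00000000e+00,  0.00000000e+00,  0.00000000e+00,
         1.00000000e+00]])}
top dict_keys(['image', 'fovy', 'cx', 'cy', 'world_from_camera']) 49.03851815218827 316.97745282230653 245.68375308828007 [[-1.84736536e-02  9.95449554e-01 -9.34821358e-02  4.27729087e+02]
 [-9.99720051e-01 -1.70082780e-02  1.64480525e-02  1.51746964e+02]
 [ 1.47832364e-02  9.37598212e-02  9.95485084e-01  1.18194281e+03]
 [ 0.00000000e+00  0.00000000e+00  0.00000000e+00  1.00000000e+00]] {'fovy': 49.03851815218827, 'cx': 316.97745282230653, 'cy': 245.68375308828007, 'world_from_camera': array([[-1.84736536e-02,  9.95449554e-01, -9.34821358e-02,
         4.27729087e+02],
       [-9.99720051e-01, -1.70082780e-02,  1.64480525e-02,
         1.51746964e+02],
       [ 1.47832364e-02,  9.37598212e-02,  9.95485084e-01,
         1.18194281e+03],
       [ 0.00000000e+00,  0.00000000e+00,  0.00000000e+00,
         1.00000000e+00]])}
```

```bash
ls .
```

```text
pics
side0.pkl
top0.pkl
```

View pics/side0.png

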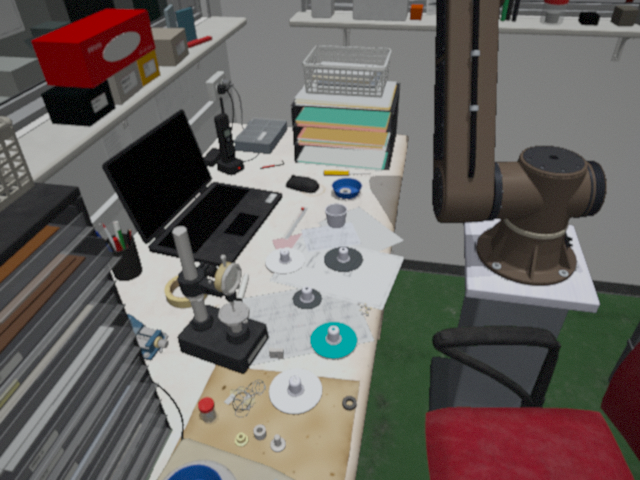

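View pics/top0.png

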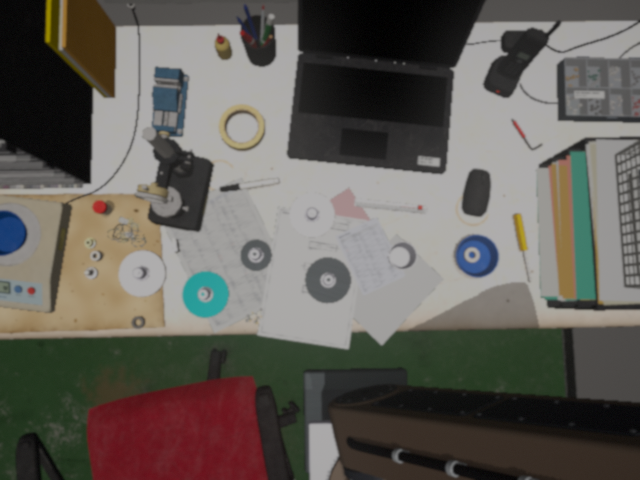

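Top view: the dark lids are at (328,281), larger, and (256,254), smaller. The turquoise one at (206,295) and the white ones at (312,213) and (142,273) are look-alikes. The dish with the washer is at (476,256) and the cup at (401,255). The lid at (328,281) fits: it is dark and the wider of the two. I'll confirm it in enlarged crops.

```bash
python3 - <<'E'
import cv2
t=cv2.imread('pics/top0.png');s=cv2.imread('pics/side0.png')
cv2.imwrite('pics/c1.png',cv2.resize(t[220:320,230:360],None,fx=6,fy=6,interpolation=2))
cv2.imwrite('pics/c2.png',cv2.resize(t[225:290,380:510],None,fx=6,fy=6,interpolation=2))
cv2.imwrite('pics/c3.png',cv2.resize(s[170:320,280:380],None,fx=4,fy=4,interpolation=2))
E
```

```text
(no output)
```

View pics/c1.png

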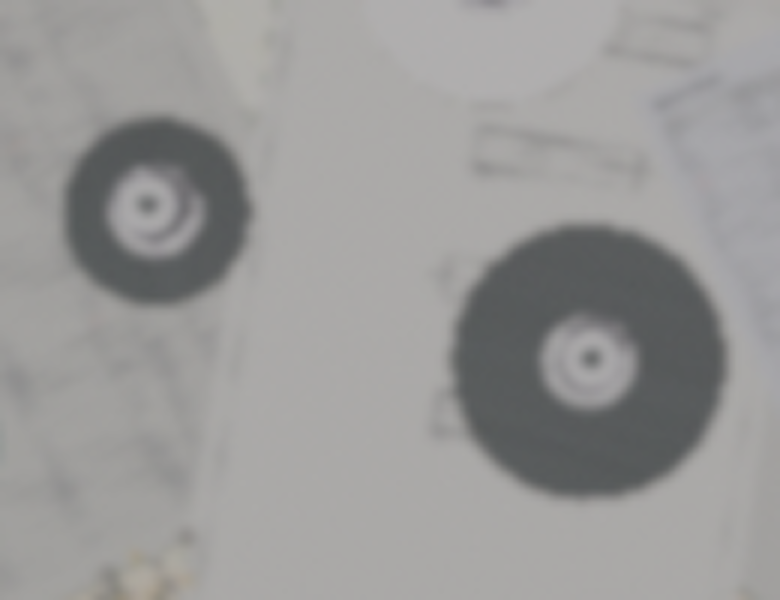

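View pics/c2.png

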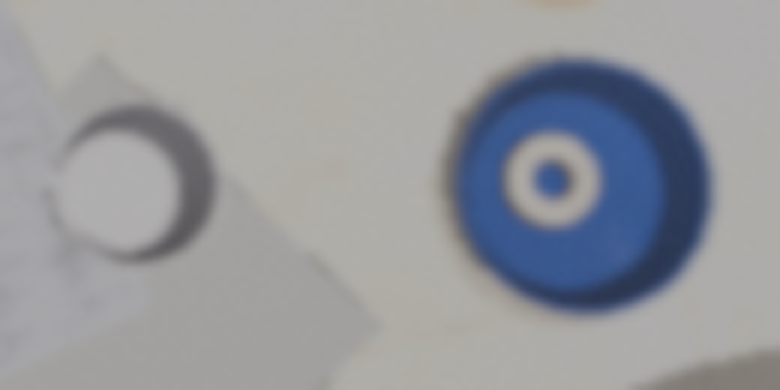

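View pics/c3.png

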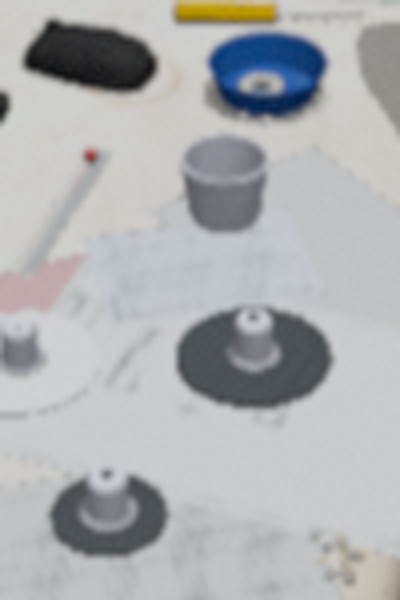

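The crops confirm it: the lid centred at (328,279.6) is about 46 px across, against 31 px for the small one at (256,255). The dish rim is centred near (476.8,255.3).

```bash
cat >h.py <<'E'
import numpy as np,pickle
def ray(c,u,v):
    f=240/np.tan(np.radians(c['fovy'])/2);T=c['world_from_camera']
    d=T[:3,:3]@np.array([(u-c['cx'])/f,-(v-c['cy'])/f,-1]);return T[:3,3],d
def onz(c,u,v,z):
    o,d=ray(c,u,v);return (o+d*(z-o[2])/d[2]).round(1)
E
python3 - <<'E'
from h import *
t=pickle.load(open('top0.pkl','rb'));s=pickle.load(open('side0.pkl','rb'))
C=lambda p,o,k:((p[0]+.5)/k-.5+o[0],(p[1]+.5)/k-.5+o[1])
def pr(n,c,ps,o,k,z):
    print(n,[onz(c,*C(p,o,k),z)[:2].tolist() for p in ps])
pr('lid T flange c,l,r,t,b',t,[(589,360),(452,360),(727,360),(589,222),(589,498)],(230,220),6,8)
pr('lid T knob',t,[(592,358)],(230,220),6,39)
pr('small T',t,[(158,211)],(230,220),6,8); pr('small knob',t,[(148,204)],(230,220),6,39)
pr('dish T',t,[(583,185),(455,185),(712,185),(583,57),(583,312)],(380,225),6,29)
pr('cup T',t,[(137,184)],(380,225),6,50)
pr('lid S',s,[(254.5,357),(178,357),(331,357)],(280,170),4,8)
pr('lid S knob',s,[(254,315)],(280,170),4,39)
pr('dish S l,r',s,[(208,65),(328,65),(268,65)],(280,170),4,29)
pr('small S',s,[(109,513)],(280,170),4,8);pr('small S knob',s,[(108,475)],(280,170),4,39)
from scipy.spatial.transform import Rotation as R
print(R.from_euler('xyz',[-1.65607218,  1.56961749,  1.80228563]).as_matrix().round(3))
E
```

```text
lid T flange c,l,r,t,b [[461.7, 109.7], [462.6, 160.6], [460.8, 58.4], [513.1, 108.7], [410.7, 110.8]]
lid T knob [[461.5, 109.8]]
small T [[520.0, 269.1]]
small knob [[520.1, 269.6]]
dish T [[508.4, -219.6], [509.2, -172.3], [507.6, -267.3], [555.8, -221.8], [461.8, -217.4]]
cup T [[510.1, -51.3]]
lid S [[461.1, 116.8], [509.8, 125.6], [412.5, 108.1]]
lid S knob [[462.3, 112.4]]
dish S l,r [[552.8, -200.9], [461.5, -216.4], [507.1, -208.7]]
small S [[520.8, 274.2]]
small S knob [[520.0, 274.5]]
[[-0.     0.311 -0.95 ]
 [ 0.001 -0.95  -0.311]
 [-1.    -0.001 -0.   ]]
```

```bash
python3 - <<'E'
from h import *
t=pickle.load(open('top0.pkl','rb'));s=pickle.load(open('side0.pkl','rb'))
for p in[(297,160),(388,168)]:print('tray base S',onz(s,*p,0))
for z in (0,100,150,200,250):print(z,'tray T',onz(t,540,170,z)[:2],onz(t,542,298,z)[:2],onz(t,598,305,z)[:2],'S top',onz(s,297,106,z)[:2],onz(s,392,107,z)[:2])
print(onz(s,400,182,0),onz(t,330,330,0))
E
python3 -c "
import cv2;s=cv2.imread('pics/side0.png');cv2.imwrite('pics/c4.png',cv2.resize(s[30:220,260:440],None,fx=3,fy=3,interpolation=2))"
```

```text
tray base S [ 714.9 -399.2    0. ]
tray base S [ 396.3 -394.4    0. ]
0 tray T [ 704.9 -384.4] [ 411.9 -371.8] [ 393.9 -497.7] S top [ 833.7 -870.8] [ 432.3 -921. ]
100 tray T [ 681.5 -339.1] [ 413.2 -327.5] [ 396.7 -442.8] S top [ 767.5 -630.9] [ 415.7 -674.9]
150 tray T [ 669.8 -316.4] [ 413.9 -305.4] [ 398.2 -415.3] S top [ 734.5 -511. ] [ 407.4 -551.9]
200 tray T [ 658.  -293.7] [ 414.6 -283.2] [ 399.6 -387.8] S top [ 701.4 -391. ] [ 399.1 -428.8]
250 tray T [ 646.3 -271. ] [ 415.2 -261.1] [ 401.  -360.3] S top [ 668.3 -271.1] [ 390.8 -305.8]
[ 349.  -308.8    0. ] [349.9 106.7   0. ]
```

View pics/c4.png

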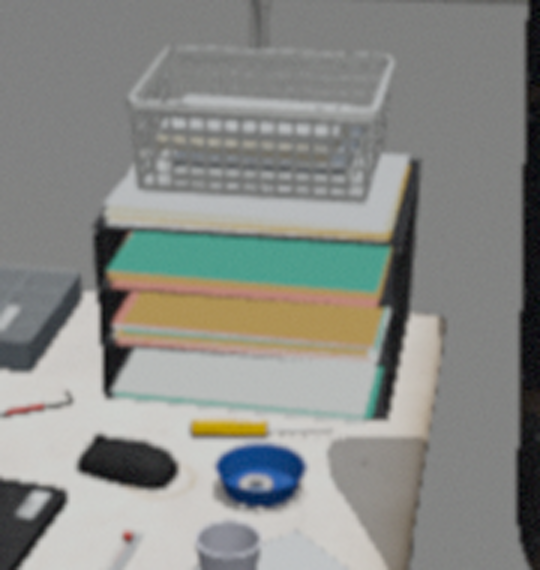

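The wide dark lid is at about (462,110), with sizes matching. The dish is at (508,-219.5). The tray front is at y≈-395 and x≥396, so I keep to the near side of it on the way out.

Emit:
jog_arm(
  deltas=[0, -32, -27, 0, 0, 0, 1, 0, -32, -27, 0, 0, 0, 1, 0, -32, -27, 0, 0, 0, 1, 0, -32, -27, 0, 0, 0, 1, 0, -32, -27, 0, 0, 0, 1, 0, -32, -27, 0, 0, 0, 1, 0, -32, -27, 0, 0, 0, 1, 0, -32, -27, 0, 0, 0, 1],
)

```text
t: 1.1
eef_pos: [322.4, -275.7, 402.4]
tcp_rot: [-1.568, 1.566, 1.886]
ft_force: [0.5, 0.8, -1.2]
opening: 1.001
```

Emit:
jog_arm(
  deltas=[11, -36, -28, 0, 0, 0, 1, 11, -36, -28, 0, 0, 0, 1, 11, -36, -28, 0, 0, 0, 1, 11, -36, -28, 0, 0, 0, 1, 11, -36, -28, 0, 0, 0, 1, 11, -36, -28, 0, 0, 0, 1, 11, -36, -28, 0, 0, 0, 1, 11, -36, -28, 0, 0, 0, 1, 11, -36, -28, 0, 0, 0, 1],
)

```text
t: 2.22
eef_pos: [465.6, 123.6, 302.0]
tcp_rot: [-1.953, 1.568, 1.499]
ft_force: [0.2, -1.1, 0.5]
opening: 1.002
```

```bash
cat >>h.py <<'E'
from scipy.spatial.transform import Rotation as R
def go(env,target,yaw_rv=True):
    s=env.state();M=R.from_euler('xyz',s['tcp_rot']).as_matrix()
    d=M.T@(np.array(target)-s['eef_pos'])
    # upright: tool x -> -z ; keep current y heading
    y=M[:,1].copy();y[2]=0;y/=np.linalg.norm(y);x=np.array([0,0,-1.]);G=np.c_[x,y,np.cross(x,y)]
    print('t',s['t'],'pos',s['eef_pos'].round(1),'shift',d.round(1),'turn',R.from_matrix(M.T@G).as_rotvec().round(4),'heading y',M[:,1].round(3),'j',s['joints'].round(2),'F',s['ft_force'].round(1),'op',round(s['opening'],3))
E
python3 - <<'E'
from h import *
from cell import env
go(env,[462,110.5,203])
E
```

```text
t 2.225 pos [465.6 123.6 302. ] shift [99.  11.6  7.6] turn [-0.     -0.0011  0.0028] heading y [ 0.306 -0.952 -0.003] j [0.12 0.44 2.01 0.   0.69 1.38] F [ 0.2 -1.1  0.5] op 1.002
```

Emit:
jog_arm(
  deltas=[20, 6, 4, 0, -0.001, 0.003, 1, 20, 6, 4, 0, 0, 0, 1, 10, 0, 0, 0, 0, 0, 1, 0, 0, 0, 0, 0, 0, 1],
)

```text
t: 2.72
eef_pos: [462.2, 113.0, 249.4]
tcp_rot: [-0.134, 1.57, -2.96]
ft_force: [0.1, 0.8, 1.5]
opening: 0.998
```

```bash
python3 - <<'E'
from h import *
from cell import env,eyes
import cv2
go(env,[462,110.5,203])
a=[]
for n in('side','top'):
    c=eyes.read_camera(n);im=c['image'][:,:,::-1]
    a.append(cv2.resize(im[180:330,270:390] if n=='side' else im[210:360,270:390],(400,500),interpolation=2))
cv2.imwrite('pics/g1.png',cv2.hconcat(a))
E
```

```text
t 2.725 pos [462.2 113.  249.4] shift [46.4  2.3  0.9] turn [0.     0.001  0.0001] heading y [ 0.311 -0.95  -0.   ] j [ 0.1   0.52  2.07 -0.    0.55  1.36] F [0.1 0.8 1.5] op 0.998
```

View pics/g1.png

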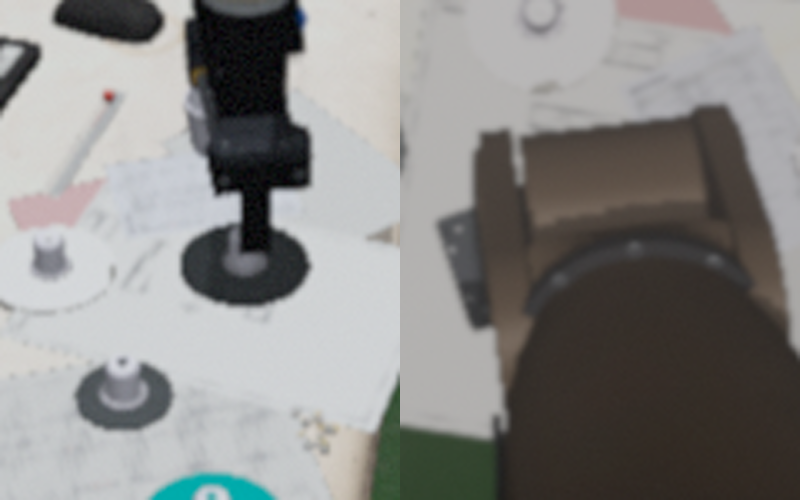

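The side crop shows the near finger in front of the knob, at crop (255,220), with the knob behind it. The lid is untouched. I'll descend and close.

Emit:
jog_arm(
  deltas=[15, 1, 0, 0, 0.001, 0, 1, 15, 1, 1, 0, 0, 0, 1, 10, 0, 0, 0, 0, 0, 1, 6, 0, 0, 0, 0, 0, 1, 0, 0, 0, 0, 0, 0, 1],
)

```text
t: 3.45
eef_pos: [463.2, 110.9, 205.8]
tcp_rot: [2.943, 1.563, 0.117]
ft_force: [-0.0, 0.4, -1.2]
opening: 0.999
```

Emit:
jog_arm(
  deltas=[0, 0, 0, 0, 0, 0, 0, 0, 0, 0, 0, 0, 0, 0, 0, 0, 0, 0, 0, 0, 0, 0, 0, 0, 0, 0, 0, 0, 0, 0, 0, 0, 0, 0, 0, 0, 0, 0, 0, 0, 0, 0],
)

```text
t: 4.2
eef_pos: [463.3, 110.9, 206.9]
tcp_rot: [2.938, 1.561, 0.113]
ft_force: [-0.1, 0.2, 0.7]
opening: 0.424
```

```bash
python3 - <<'E'
from h import *
from cell import env,eyes
go(env,[462,110.5,203])
E
```

```text
t 4.2 pos [463.3 110.9 206.9] shift [ 3.9 -0.   1.5] turn [ 0.     -0.0092 -0.0019] heading y [ 0.311 -0.95   0.002] j [0.1  0.61 2.09 0.   0.43 1.35] F [-0.1  0.2  0.7] op 0.424
```

Emit:
jog_arm(
  deltas=[3, 0, 1, 0, -0.009, -0.002, 0, 0, 0, 0, 0, 0, 0, 0, 0, 0, 0, 0, 0, 0, 0, 0, 0, 0, 0, 0, 0, 0, 0, 0, 0, 0, 0, 0, 0, 0, 0, 0, 0, 0, 0, 0],
)

```text
t: 4.95
eef_pos: [462.3, 110.6, 203.5]
tcp_rot: [-0.383, 1.57, 3.074]
ft_force: [-0.3, 0.3, -0.5]
opening: 0.243
```

```bash
python3 - <<'E'
from h import *
from cell import env,eyes
go(env,[462,110.5,203])
E
```

```text
t 4.95 pos [462.3 110.6 203.5] shift [0.5 0.  0.3] turn [0.     0.0009 0.0004] heading y [ 0.311 -0.95  -0.   ] j [0.1  0.61 2.1  0.   0.43 1.35] F [-0.3  0.3 -0.5] op 0.243
```

The opening is about 23 mm, so it is on the knob. Lift and check.

Emit:
jog_arm(
  deltas=[-10, 0, 0, 0, 0, 0, 0, -25, 0, 0, 0, 0, 0, 0, -30, 0, 0, 0, 0, 0, 0, -30, 0, 0, 0, 0, 0, 0, -20, 0, 0, 0, 0, 0, 0, 0, 0, 0, 0, 0, 0, 0],
)

```text
t: 5.7
eef_pos: [461.9, 110.6, 324.6]
tcp_rot: [-0.49, 1.57, 2.967]
ft_force: [-0.3, 0.3, -1.9]
opening: 0.246
```

```bash
python3 - <<'E'
from h import *
from cell import env,eyes
import cv2
go(env,[508.5,-219,300])
a=[]
for n in('side','top'):
    c=eyes.read_camera(n);im=c['image'][:,:,::-1]
    a.append(cv2.resize(im[150:300,270:390] if n=='side' else im[210:360,270:390],(400,500),interpolation=2))
cv2.imwrite('pics/g2.png',cv2.hconcat(a))
E
```

```text
t 5.7 pos [461.9 110.6 324.6] shift [ 24.5 327.7  58.1] turn [0.     0.0005 0.0003] heading y [ 0.311 -0.95  -0.   ] j [0.1  0.39 2.01 0.   0.74 1.35] F [-0.3  0.3 -1.9] op 0.246
```

View pics/g2.png

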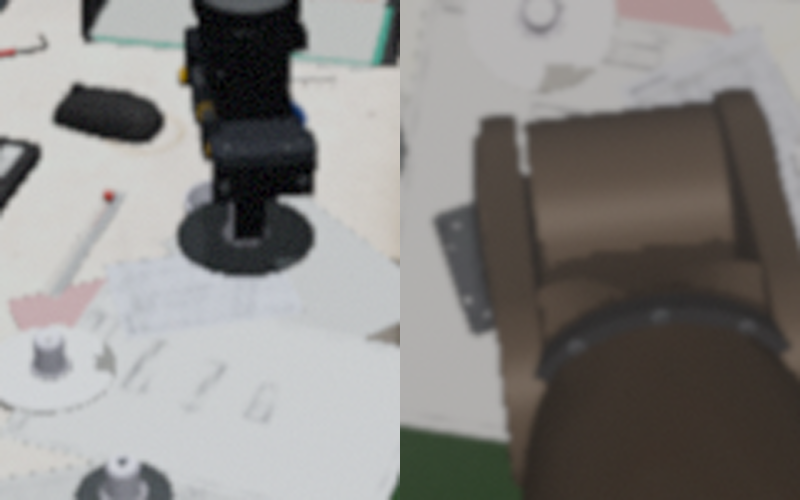

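The lid hangs level from the jaws, with its flange at side pixel ≈(343.6,220.3). I'll check the lid centre against the tool and carry it to the dish.

```bash
python3 - <<'E'
from h import *
s=pickle.load(open('side0.pkl','rb'))
c=onz(s,343.6-.4,220.3-.4,128.5);a=onz(s,270+178/3.333,220.3,128.5);b=onz(s,270+315/3.333,220.3,128.5);print(c,a,b)
E
```

```text
[462.2 113.5 128.5] [509.5 123.5 128.5] [410.9 106.2 128.5]
```

Emit:
jog_arm(
  deltas=[0, 20, 4, 0, 0, 0, 0, 0, 40, 7, 0, 0, 0, 0, 0, 40, 7, 0, 0, 0, 0, 0, 40, 7, 0, 0, 0, 0, 0, 40, 7, 0, 0, 0, 0, 0, 40, 7, 0, 0, 0, 0, 0, 40, 7, 0, 0, 0, 0, 0, 30, 5, 0, 0, 0, 0, 0, 15, 3, 0, 0, 0, 0, 0, 0, 0, 0, 0, 0, 0],
)

```text
t: 7.05
eef_pos: [505.3, -205.2, 311.0]
tcp_rot: [-0.579, 1.549, 2.88]
ft_force: [0.1, 0.5, -1.4]
opening: 0.245
```

```bash
python3 - <<'E'
from h import *
from cell import env,eyes
import cv2
go(env,[508.5,-219,280])
a=[]
for n in('side','top'):
    c=eyes.read_camera(n);im=c['image'][:,:,::-1]
    a.append(cv2.resize(im[80:230,290:410] if n=='side' else im[180:330,410:530],(400,500),interpolation=2))
cv2.imwrite('pics/g3.png',cv2.hconcat(a))
E
```

```text
t 7.05 pos [ 505.3 -205.2  311. ] shift [30.9 14.4  0.7] turn [0.0001 0.018  0.0117] heading y [ 0.312 -0.95  -0.012] j [-0.51  0.5   1.85 -0.01  0.81  0.75] F [ 0.1  0.5 -1.4] op 0.245
```

View pics/g3.png

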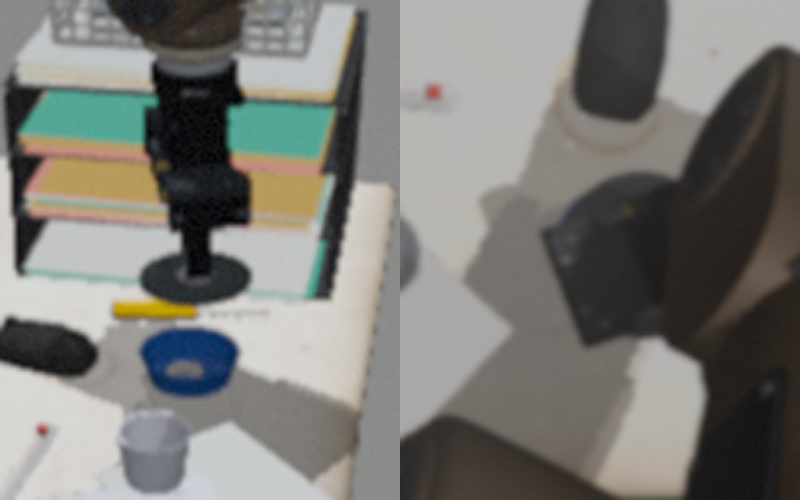

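Emit:
jog_arm(
  deltas=[12, 8, 0, 0, 0.018, 0.012, 0, 15, 6, 0, 0, 0, 0, 0, 15, 0, 0, 0, 0, 0, 0, 15, 0, 0, 0, 0, 0, 0, 5, 0, 0, 0, 0, 0, 0, 0, 0, 0, 0, 0, 0, 0],
)

```text
t: 7.9
eef_pos: [509.5, -213.8, 245.7]
tcp_rot: [-0.891, 1.569, 2.573]
ft_force: [0.0, -0.4, -1.3]
opening: 0.244
```

```bash
python3 - <<'E'
from h import *
from cell import env,eyes
import cv2
go(env,[508.8,-219,240])
c=eyes.read_camera('side');im=c['image'][:,:,::-1]
cv2.imwrite('pics/g4.png',cv2.resize(im[140:220,295:395],None,fx=7,fy=7,interpolation=2))
E
```

```text
t 7.9 pos [ 509.5 -213.8  245.7] shift [5.7 4.7 2.3] turn [0.     0.0013 0.0016] heading y [ 0.317 -0.948 -0.002] j [-0.52  0.6   1.88  0.    0.66  0.73] F [ 0.  -0.4 -1.3] op 0.244
```

View pics/g4.png

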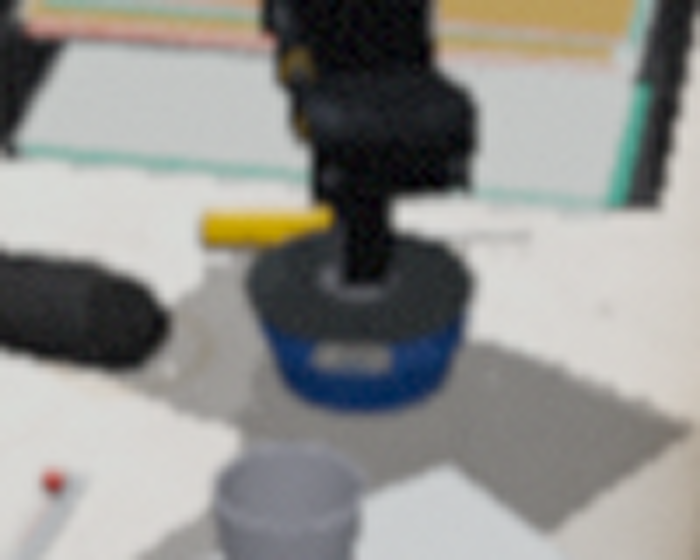

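The lid, at crop (360,290), is just above the dish and near centre. I'll trim the xy offset before the last drop.

Emit:
jog_arm(
  deltas=[2, 5, 2, 0, 0.001, 0.002, 0, 0, 0, 0, 0, 0, 0, 0],
)

```text
t: 8.2
eef_pos: [509.4, -219.7, 244.6]
tcp_rot: [2.053, 1.569, -0.766]
ft_force: [-0.3, -0.1, -1.0]
opening: 0.247
```

```bash
python3 - <<'E'
from h import *
from cell import env,eyes
import cv2
c=eyes.read_camera('side');im=c['image'][:,:,::-1]
cv2.imwrite('pics/g5.png',cv2.resize(im[155:215,310:390],None,fx=9,fy=9,interpolation=2))
go(env,[508.8,-219,229])
E
```

```text
t 8.25 pos [ 509.4 -219.6  244.7] shift [15.7 -0.7  0.4] turn [ 0.     -0.0011 -0.002 ] heading y [ 0.317 -0.948  0.002] j [-0.53  0.61  1.88 -0.    0.65  0.72] F [-0.1  0.4 -0.8] op 0.244
```

View pics/g5.png

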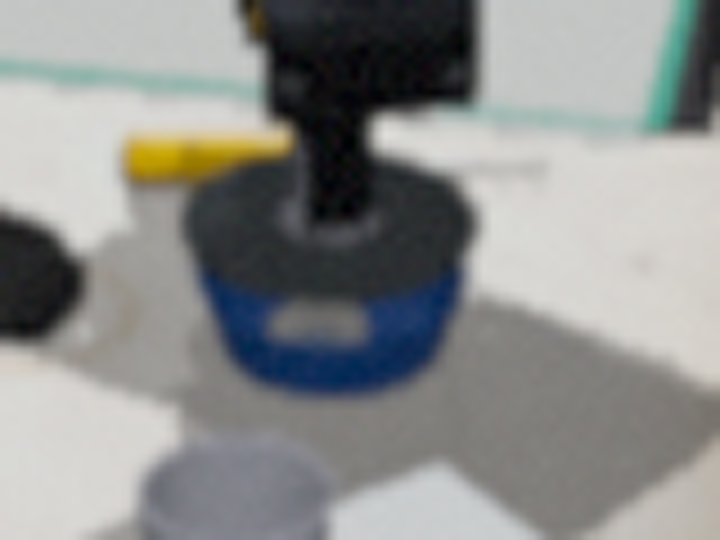

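Laterally the lid centre (x≈330 in the crop) matches the dish (≈331.5). I'll lower it gently.

Emit:
jog_arm(
  deltas=[5, 0, 0, 0, -0.001, -0.002, 0, 5, 0, 0, 0, 0, 0, 0, 3, 0, 0, 0, 0, 0, 0, 2, 0, 0, 0, 0, 0, 0, 0, 0, 0, 0, 0, 0, 0],
)

```text
t: 8.88
eef_pos: [509.3, -219.5, 228.7]
tcp_rot: [-1.744, 1.571, 1.72]
ft_force: [0.2, 0.6, -0.9]
opening: 0.246
```

```bash
python3 - <<'E'
from h import *
from cell import env,eyes
go(env,[508.8,-219,228])
E
```

```text
t 8.875 pos [ 509.3 -219.5  228.7] shift [ 0.7 -0.7  0.3] turn [-0.     -0.      0.0002] heading y [ 0.317 -0.948 -0.   ] j [-0.53  0.63  1.89  0.    0.62  0.72] F [ 0.2  0.6 -0.9] op 0.246
```

Emit:
jog_arm(
  deltas=[1, 0, 0, 0, 0, 0, 0, 1, 0, 0, 0, 0, 0, 0, 0, 0, 0, 0, 0, 0, 0],
)

```text
t: 9.25
eef_pos: [509.4, -219.5, 227.6]
tcp_rot: [2.44, 1.57, -0.379]
ft_force: [0.1, 0.3, -2.0]
opening: 0.25
```

Emit:
jog_arm(
  deltas=[0.5, 0, 0, 0, 0, 0, 0, 0, 0, 0, 0, 0, 0, 0.7, 0, 0, 0, 0, 0, 0, 0.7, 0, 0, 0, 0, 0, 0, 0.7, 0, 0, 0, 0, 0, 0, 0.7, 0, 0, 0, 0, 0, 0, 0.7, 0, 0, 0, 0, 0, 0, 0.7],
)

```text
t: 10.12
eef_pos: [509.5, -219.6, 227.2]
tcp_rot: [2.395, 1.569, -0.424]
ft_force: [0.4, -0.5, -1.1]
opening: 0.694
```

```bash
python3 - <<'E'
from h import *
from cell import env,eyes
import cv2
c=eyes.read_camera('side');im=c['image'][:,:,::-1]
cv2.imwrite('pics/g6.png',cv2.resize(im[155:215,310:390],None,fx=9,fy=9,interpolation=2))
go(env,[508.8,-219,229])
E
```

```text
t 10.175 pos [ 509.5 -219.6  227.2] shift [-1.8 -0.8  0.5] turn [ 0.     -0.0011 -0.001 ] heading y [ 0.317 -0.948  0.001] j [-0.53  0.63  1.89  0.    0.62  0.72] F [-0.1 -0.1  0.1] op 0.699
```

View pics/g6.png

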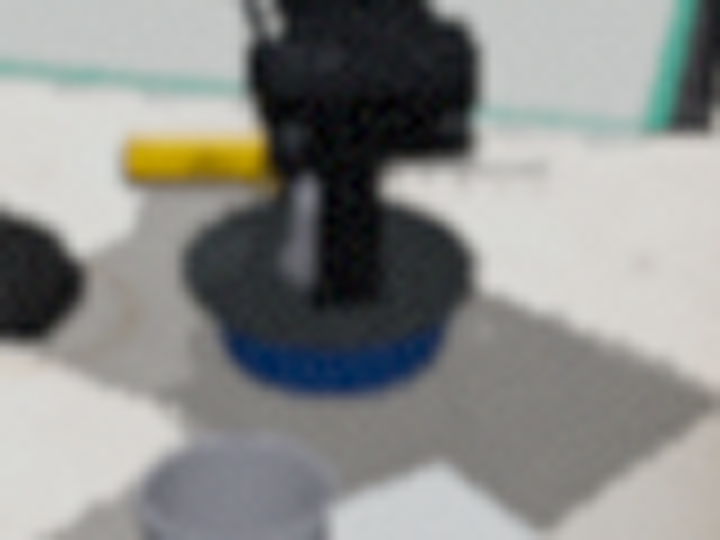

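Released; the lid sits level on the dish. I'll back up and out of view for a clear check.

Emit:
jog_arm(
  deltas=[-15, 0, 0, 0, 0, 0, 0.7, -30, 0, 0, 0, 0, 0, 0.7, -40, 0, 0, 0, 0, 0, 0.7, -40, 0, 0, 0, 0, 0, 0.7, -20, -25, 20, 0, 0, 0, 0.7, 0, -35, 25, 0, 0, 0, 0.7, 0, -40, 20, 0, 0, 0, 0.7, 0, -40, 0, 0, 0, 0, 0.7, 0, -40, -5, 0, 0, 0, 0.7, 0, -40, -10, 0, 0, 0, 0.7],
)

```text
t: 11.42
eef_pos: [386.9, -22.8, 385.0]
tcp_rot: [2.398, 1.559, -0.426]
ft_force: [0.2, -0.6, 0.6]
opening: 0.7
```

```bash
python3 - <<'E'
from h import *
from cell import env,eyes
import cv2
go(env,[508.8,-219,229])
for n in('side','top'):
    c=eyes.read_camera(n);im=c['image'][:,:,::-1]
    cv2.imwrite(f'pics/{n}9.png',im)
    o=im[150:225,300:400] if n=='side' else im[220:295,426:526]
    cv2.imwrite(f'pics/{n}9c.png',cv2.resize(o,None,fx=7,fy=7,interpolation=2))
E
```

```text
t 11.425 pos [386.9 -22.8 385. ] shift [158.1 223.3 -53.1] turn [ 0.     -0.0084 -0.0077] heading y [ 0.313 -0.95   0.008] j [-0.23  0.18  2.13 -0.    0.83  1.03] F [ 0.2 -0.6  0.6] op 0.7
```

View pics/side9c.png

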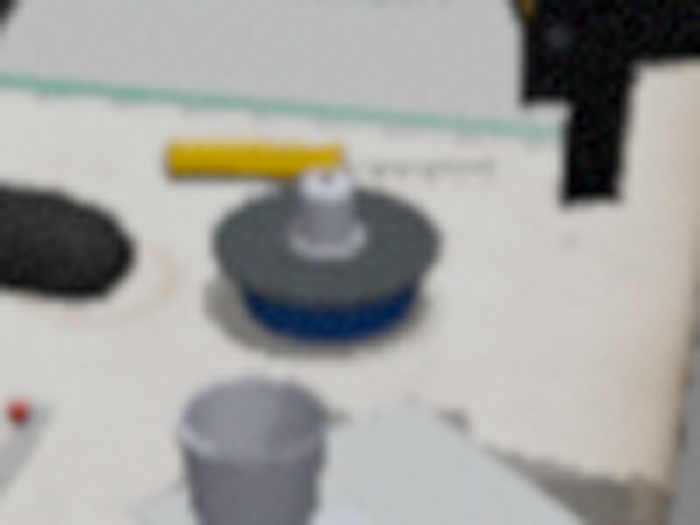

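View pics/top9c.png

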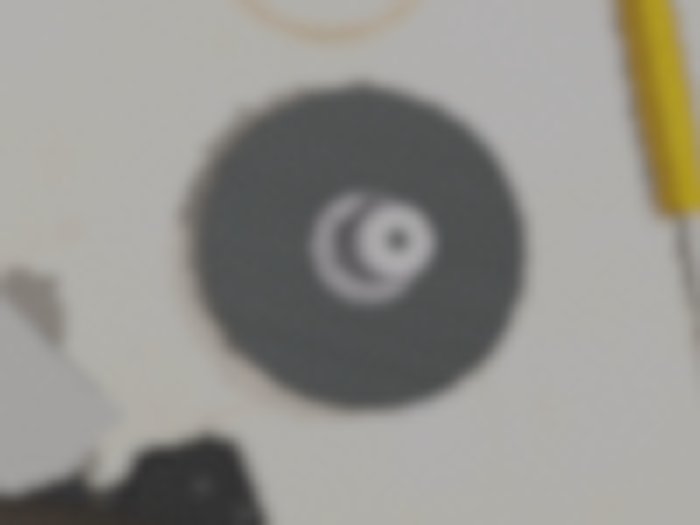

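View pics/side9.png

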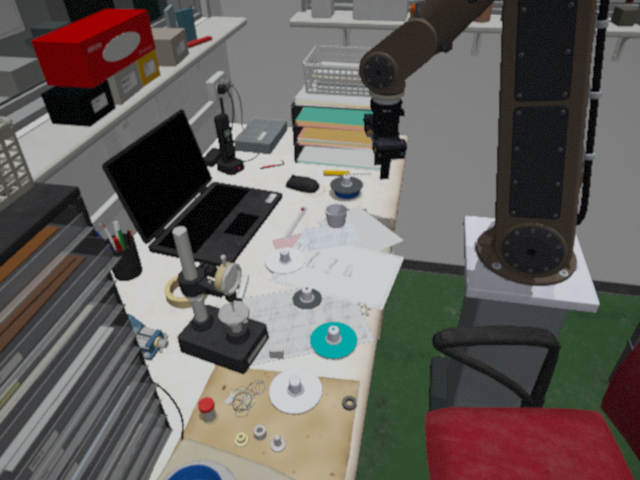

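The lid looks seated and level, with the cup and small lid where they were. Now a numeric check.

```bash
python3 - <<'E'
from h import *
t=pickle.load(open('top0.pkl','rb'));s=pickle.load(open('side0.pkl','rb'))
C=lambda p,o,k:((p[0]+.5)/k-.5+o[0],(p[1]+.5)/k-.5+o[1])
print('flange',onz(t,*C((361,246.5),(426,220),7),32),'knob',onz(t,*C((397,240),(426,220),7),63),'l,r',onz(t,*C((197,246),(426,220),7),32),onz(t,*C((526,246),(426,220),7),32))
print('S flange',onz(s,*C((326,245),(300,150),7),32),'knob',onz(s,*C((327,180),(300,150),7),63))
import cv2
a=cv2.imread('pics/side0.png');b=cv2.imread('pics/side9.png')
for n,(x,y) in dict(cup=(336,213),small=(307,297)).items():
    T=a[y-16:y+16,x-20:x+20];r=cv2.matchTemplate(b[y-30:y+30,x-35:x+35],T,5);print(n,cv2.minMaxLoc(r)[1:4:2],'expect (15,14)')
E
```

```text
flange [ 509.6 -219.5   32. ] knob [ 509.2 -220.7   63. ] l,r [ 510.6 -167.7   32. ] [ 508.8 -271.7   32. ]
S flange [ 509.  -211.2   32. ] knob [ 509.3 -214.2   63. ]
cup (0.9757750630378723, (15, 14)) expect (15,14)
small (0.9995347261428833, (15, 14)) expect (15,14)
```

```bash
python3 -c "
from cell import env
print(env.job_done())"
```

```text
the job is handed in; nothing more can be done
None
```

I took the wide dark lid by its knob, set it on the sample dish, released it, moved the gripper clear and handed the job in at about 11.5 s of the 43 s. No verdict is reported, so what follows is from my own checks.

- **Centring:** from the top camera the lid's centre is at about (509.5, -219.7) mm. The dish measured (508.4, -219.6) before it was covered, so the two are about 1 mm apart.
- **Level:** flange and knob centres agree within about 1.5 mm over 31 mm of height in the top view, about 0.04 rad. The side view gives about 3 mm (roughly 0.1 rad), but it showed a similar mismatch for the lid lying flat on the desk.
- **Height:** the gripper let go with the lid's origin about 24 mm above the desk, which matches the seated height.
- **Bystanders:** the cup and small lid match their starting positions to the pixel in the side view. I saw no forces above noise.
- **Disagreement:** the side camera reads y several mm higher than the top camera (2 to 5 mm on the lids, up to 11 mm on the dish). I relied on the top camera, because it gave matching flange and knob centres and the stated sizes.

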